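# Sort the pocketful on the storm-door bench

## Robot

A 6-joint arm with a two-finger parallel gripper is mounted at the origin on the work surface. World frame = base frame: x ahead of the robot, y to its left, z up, the work surface at z = 0. Lengths are in m, angles in rad, forces in N, time in s.
With the tool pointing down it reaches from about 0.35 to 0.975 m from the base axis. Payload 4.9 kg.
Tool frame: the origin (TCP) lies midway between the tips of the shut fingers; the grasp point (between the pads) lies 19 mm behind it; z points along the fingers, y is the line along which they close (so a half turn about z gives the same grasp; the last joint's range is limited). The gripper opens to 85 mm and grips with 20 to 120 N. Pads are 22 mm wide; open, the fingers measure 114 mm over their backs; the gripper's body (76 mm by 85 mm) begins 54 mm behind the grasp point. The pads swing forward as they close: fully open they stand 13 mm farther back than shut.
Start: joints at [0.998, 0.053, 1.613, -0, 1.476, -0.119], TCP at [0.274, 0.562, 0.231] pointing down, gripper open.
Joint ranges: [-3.01, 3.01], [-1.01, 2.22], [0.06, 2.58], [-1.02, 4.17], [0.09, 2.62], [-3.14, 3.14]. Speed limits (rad/s): [2.57, 2.57, 3.14, 3.14, 3.14, 3.14].

## Interface

Orientations are given as a unit quaternion [w, x, y, z].
In Python, from plant import state, grab_frame, job_done, cut_out, place_of gives the robot as it stands.
- The arm moves only by the tool jog_arm, never from a script. Its argument "motion" is text: rows parted by semicolons, each of 7 numbers parted by spaces: the opening in per cent of the stroke, from 0 (shut) to 100 (fully open), then the shift along the tool's x, y, z as a fraction of full scale, then the turn, a rotation vector about the tool's x, y, z as a fraction of full scale. A call has exactly 5 rows; each row is the pose to reach, as a shift and turn from the pose commanded when the call began, along the tool's axes at that moment; what a row does not reach only later rows make up. Full scale, the value 1, is 50 cm for a shift and 1.5 rad for a turn. A row lasts 1/8 s, in which the tool goes at most 62.5 mm and 10.7 degrees, less where a joint would pass 70% of its speed; a pose out of reach is approached as far as the arm can. A call with a number of a shift or a turn outside -1 to 1 is refused whole. A call with a gripper value outside its range is refused whole. The fingers move at their own pace and stop on an object; the grip force is fixed at half the most. Time passes only in rows, so rows that repeat a pose let the fingers close, or fill a call up. It gives the time, the measured TCP pose, the force, the opening and the grip force at its end, in the units of the state.
- state(): the state, without advancing time (a new reading comes with each control period).
- grab_frame(name): name is "scene" or "side" or "wrist"; returns a dict with "color" (480x640x3 uint8, red, green, blue), "range_z" (480x640 float32, m along the optical axis (not along the pixel's ray), 0 where there is no reading), "intrinsics" (3x3 intrinsics, pixels), "world_from_camera" (4x4, takes a point from camera to world coordinates). Camera axes: x right, y up, looking along -z (the intrinsics and any distortion apply to the point x, -y, -z); pixel columns grow to the right and rows downward; lengths in m; the calibration is good to about 2 mm. A picture is of the moment at which its call begins.
- job_done(): hands the job in; it is judged then, once.
Trained networks look in the newest picture that a camera, given by its name, has taken for a name from the list of things; names that differ only in an ending like _2 or _b are one class to them, and where a whole thing is asked for, a point or a joint stands for the part that bears it (a point fixed in the world has none). Each returns a list of dicts, best first, with "p" (0 to 1); they miss things now and then, are a little off and sometimes report something else, mostly with a low value. They report only what shows in the picture. A call takes as long as a camera call. They do not tell look-alikes from the thing itself.
- cut_out(camera, thing): "pixels" (480x640 bool, what is visible of it).
- place_of(camera, thing): "at" ([x, y, z] in m, in world coordinates, good to about 4 mm: a listed point, or the origin of a listed thing).
The state is a dict: "time": time; "joint_pos": joint angles; "joint_vel": joint speeds; "joint_efforts": joint torques, N m; "tool_pos": TCP position; "tool_rot": TCP orientation; "contact_force": force on the tool from outside, world axes, zero at the start; "ft_torque": the same for the moment, N m; "gripper_width": opening from 0.0 (shut) to 1.0 (fully open); "grasp_force": force on a finger pad.
Only numpy, scipy, OpenCV 4.12 (cv2) and the standard library are available. Lean on these libraries where they do the work, as an engineer would, in place of code of your own. Each camera call takes 0.05 s, during which the arm holds its last target. There are 200 camera calls.

## Task

Sort the things left on the bench into their wooden trays: both clothes pegs into the round dish, lying flat on its bottom and not on one another; the two steel tins into the tray with two bays, one standing upright, cap up, in each bay; and the door bell remote into the small plain tray, button up and flat on its bottom. Leave the glass jar standing where it is.

Things in the scene. Friction and masses are not known exactly. Their poses are not given: they have to be found in the camera images.
- peg_a: teal plastic clothes peg lying on its side, 85 long (its x, from -43 at the handle end, where the two legs spread to 28 over all, to +42 at the jaws), 22 wide (its y) elsewhere, 16 high, 25 g. Origin: on its underside at the middle of its length; z up. The sides are flat and parallel for x from -13 to +42, so grip it across its y at the origin or a little towards +x. The two pegs are alike and interchangeable.
- peg_b: teal plastic clothes peg lying on its side, 85 long (its x, from -43 at the handle end, where the two legs spread to 28 over all, to +42 at the jaws), 22 wide (its y) elsewhere, 16 high, 25 g. Origin: on its underside at the middle of its length; z up. The sides are flat and parallel for x from -13 to +42, so grip it across its y at the origin or a little towards +x. The two pegs are alike and interchangeable.
- tin_a: round steel tin with a twist cap, standing upright, 52 in diameter, 40 high, about 90 g. Origin: centre of its underside; z up, yaw means nothing. The two tins are alike and interchangeable.
- tin_b: round steel tin with a twist cap, standing upright, 52 in diameter, 40 high, about 90 g. Origin: centre of its underside; z up, yaw means nothing. The two tins are alike and interchangeable.
- remote: matte black plastic door bell remote lying flat, button up: a rounded block 84 long (its x), 40 wide (its y), 22 high, about 60 g; the round push button is in the top face, 16 towards +x. Origin: centre of its underside; z up.
- peg_dish: round shallow wooden dish, fixed to the bench: outer diameter 154 at the foot and 160 at the rim, rim 16 above the bench, inner floor 4 above the bench and about 146 across. Origin: centre of its underside, on the bench; z up.
- tin_tray: rectangular wooden tray with two bays, fixed to the bench: outside 167 (its x) by 88 (its y), walls 5 thick and 16 high above the bench, a 5 thick wall of the same height across its middle (at x = 0) parting it into two bays. Each bay is 76 (x) by 78 (y) inside, centred 40.5 either way along x; floor 5 above the bench. Origin: centre of its underside; z up.
- remote_tray: small plain rectangular wooden tray without bays, fixed to the bench: outside 122 (its x) by 78 (its y), walls 5 thick and 12 high above the bench; inside 112 by 68, floor 5 above the bench. Origin: centre of its underside; z up.
- jar: bystander: closed, empty clear glass jar with a steel lid, standing on the bench beyond the left side of the things, 76 in diameter, 100 high. Origin: centre of its underside. To be left alone.
Things that resemble listed ones, but are neither listed nor needed, are in the scene too. What is shaped like the peg_dish but pink is not meant. What is shaped like the tin_b but purple is not meant.

How it is judged:
By the outcome, as a careful person would: the job done as asked, in the order asked, and still so for the second after the job is handed in, with the robot touching nothing.
It also fails if it takes over 131 s, if anything falls off the work surface, if the arm or the gripper's body presses on something with over 40 N, if the wrist force passes 120 N, or if a joint passes its speed limit or range.

## Working session

There is one attempt and no reset: what is moved stays moved. The work goes in short steps, Python scripts to look and compute and a tool call to move; the robot and the scene stay as the last step left them, time stands still between calls to the robot, and variables do not carry over. Pictures are saved under pics/ and viewed, at most 14 in all, crops included, and the job is handed in when it is done.

Besides the shell and the picture viewer there is one more tool, called after ">>>" by a JSON object that holds its "method" and its "body", one argument or row to a line. jog_arm: Moves the arm, as the interface text tells. Shift numbers are shares of 50 cm and turn numbers shares of 1.5 rad, none past 1 either way. Its arguments: {"type":"object","properties":{"motion":{"type":"string"}},"required":["motion"]}

```bash
ls; mkdir -p pics; cat > a.py <<'E'
from plant import *
import cv2,numpy as np
s=state();print(s)
for c in("scene","side"):
    f=grab_frame(c);cv2.imwrite(f"pics/{c}0.png",f["color"][:,:,::-1])
    print(c,f["world_from_camera"].round(3).tolist())
    for t in("peg_a","tin_a","remote","peg_dish","tin_tray","remote_tray","jar"):
        print(t,[(round(float(d["p"]),2),np.round(d["at"],3).tolist()) for d in place_of(c,t)])
E
python3 a.py
```

```text
pics
{'time': 0.0, 'joint_pos': array([ 9.98011762e-01,  5.33518032e-02,  1.61430892e+00,  2.39242362e-05,
        1.47599679e+00, -1.18982182e-01]), 'joint_vel': array([-0.00142735,  0.00025531, -0.00223233,  0.00052646, -0.00162112,
        0.00061779]), 'joint_efforts': array([-7.05626808e-04, -3.93704939e+01, -3.70164692e+01, -2.62115946e-04,
        7.37747789e-03,  9.30862001e-06]), 'tool_pos': array([0.27363233, 0.56121836, 0.23005724]), 'tool_rot': array([-3.61224948e-04,  2.24960224e-01,  9.74367401e-01, -9.67249841e-04]), 'contact_force': array([ 0.56972447,  0.43155402, -0.42926749]), 'ft_torque': array([-0.05073748, -0.0029408 , -0.00059368]), 'grasp_force': 0.0, 'gripper_width': 0.9988821081264257}
scene [[-0.225, -0.718, 0.659, 1.27], [0.974, -0.169, 0.15, 0.172], [0.004, 0.676, 0.737, 0.912], [0.0, 0.0, 0.0, 1.0]]
peg_a [(0.6, [0.436, 0.152, -0.003]), (0.59, [0.389, 0.329, 0.005])]
tin_a [(0.97, [0.433, -0.15, -0.002]), (0.88, [0.44, -0.004, -0.004]), (0.69, [0.349, -0.059, 0.0]), (0.21, [0.412, -0.314, -0.003])]
remote [(0.56, [0.411, -0.314, 0.002])]
peg_dish [(0.85, [0.611, -0.005, 0.0]), (0.58, [0.412, -0.476, 0.002])]
tin_tray [(0.84, [0.578, -0.219, -0.001])]
remote_tray [(0.97, [0.581, 0.217, -0.002]), (0.69, [0.436, 0.152, -0.002])]
jar [(0.95, [0.593, 0.449, 0.002])]
side [[1.0, 0.004, -0.023, 0.44], [-0.021, 0.599, -0.8, -0.904], [0.011, 0.801, 0.599, 0.7], [0.0, 0.0, 0.0, 1.0]]
peg_a [(0.6, [0.388, 0.327, -0.003]), (0.58, [0.443, -0.004, -0.002]), (0.53, [0.435, 0.149, -0.001]), (0.28, [0.582, -0.216, 0.003])]
tin_a [(0.74, [0.441, -0.004, -0.004]), (0.55, [0.435, -0.155, 0.003]), (0.55, [0.346, -0.06, -0.003])]
remote [(0.78, [0.413, -0.309, -0.002]), (0.57, [0.441, -0.006, -0.004])]
peg_dish [(0.94, [0.615, -0.003, 0.004]), (0.71, [0.414, -0.47, 0.002])]
tin_tray []
remote_tray [(0.88, [0.582, 0.213, -0.003])]
jar [(0.8, [0.589, 0.449, 0.002])]
```

View pics/scene0.png

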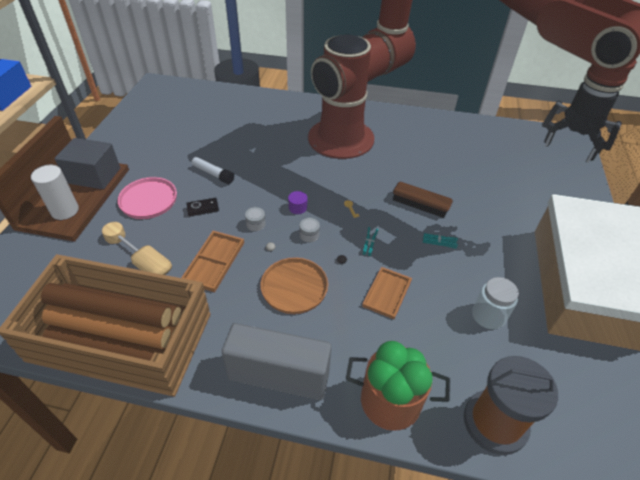

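View pics/side0.png

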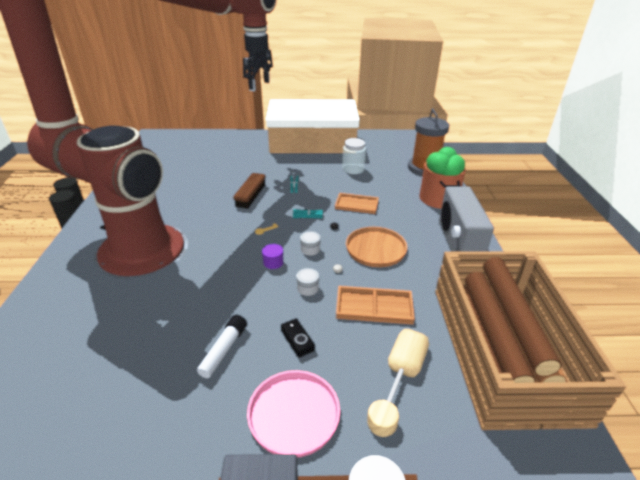

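The scene view shows the pegs at (370,240) and (440,240), the steel tins at (255,218) and (309,229), and the purple decoy at (298,202). It also shows the remote at (203,206), the dish at (293,285), the tin tray at (215,260), the remote tray at (387,292), the jar at (494,302), and small clutter. The side view agrees. Next I'll get exact poses from masks and depth.

```bash
cat > m.py <<'E'
from plant import *
import cv2,numpy as np
def cloud(f):
    K=f["intrinsics"];z=f["range_z"];v,u=np.mgrid[:480,:640]
    P=np.stack([(u-K[0,2])/K[0,0]*z,-(v-K[1,2])/K[1,1]*z,-z],-1)
    T=f["world_from_camera"];return P@T[:3,:3].T+T[:3,3]
def measure(things,cams=("scene","side"),zmin=0.004):
    for c in cams:
        f=grab_frame(c);W=cloud(f)
        for t in things:
            for d in cut_out(c,t):
                m=d["pixels"]&(f["range_z"]>0)
                p=W[m];p=p[p[:,2]>zmin]
                if d["p"]<.3 or len(p)<20: continue
                zt=np.percentile(p[:,2],95)
                q=p[p[:,2]>zt-0.008]
                r=cv2.minAreaRect((q[:,:2]*1000).astype(np.float32))
                pr=cv2.minAreaRect((p[:,:2]*1000).astype(np.float32))
                print(c,t,round(float(d["p"]),2),len(p),"col",f["color"][m].mean(0).astype(int),"ztop",round(zt*1000),"top",np.round(r[0]),np.round(r[1]),round(r[2]),"all",np.round(pr[0]),np.round(pr[1]),round(pr[2]),"mean",np.round(q.mean(0)*1000))
E
cat > b.py <<'E'
from m import *
measure(("peg_a","tin_a","remote","peg_dish","tin_tray","remote_tray"))
for c,box in(("scene",(325,195,150,75)),("side",(240,170,120,70))):
    f=grab_frame(c);x,y,w,h=box
    cv2.imwrite(f"pics/{c}1.png",cv2.resize(f["color"][y:y+h,x:x+w,::-1],None,fx=5,fy=5,interpolation=2))
E
python3 b.py
```

```text
scene peg_a 0.77 191 col [51 92 95] ztop 20 top [434. 150.] [27. 88.] 88 all [434. 150.] [27. 88.] 88 mean [438. 150.  17.]
scene peg_a 0.59 315 col [41 83 86] ztop 19 top [389. 325.] [28. 84.] 0 all [389. 326.] [28. 86.] 0 mean [390. 323.  16.]
scene tin_a 0.84 385 col [126 131 137] ztop 43 top [ 433. -155.] [53. 47.] 16 all [ 436. -156.] [53. 50.] 60 mean [ 437. -154.   41.]
scene tin_a 0.78 363 col [ 96  58 132] ztop 43 top [348. -61.] [50. 51.] 64 all [348. -60.] [51. 52.] 71 mean [350. -60.  41.]
scene tin_a 0.67 399 col [125 130 135] ztop 43 top [441.  -7.] [50. 51.] 60 all [442.  -7.] [51. 51.] 64 mean [443.  -7.  41.]
scene remote 0.9 435 col [50 49 53] ztop 26 top [ 415. -312.] [44. 83.] 32 all [ 415. -312.] [44. 84.] 32 mean [ 416. -311.   23.]
scene peg_dish 0.68 1391 col [207 127 162] ztop 17 top [ 411. -477.] [158. 157.] 60 all [ 411. -478.] [161. 156.] 54 mean [ 409. -480.   14.]
scene peg_dish 0.6 2094 col [156 111  76] ztop 17 top [613.  -5.] [157. 158.] 62 all [613.  -5.] [157. 158.] 62 mean [609.  -6.  14.]
scene peg_dish 0.42 422 col [49 48 51] ztop 26 top [ 415. -
[... 845 characters left out ...]
ean [442. -11.  39.]
side remote 0.83 765 col [46 49 52] ztop 24 top [ 413. -313.] [40. 85.] 28 all [ 413. -313.] [41. 85.] 28 mean [ 414. -317.   21.]
side peg_dish 0.96 1070 col [210 151 102] ztop 16 top [613.  -4.] [161. 152.] 85 all [613.  -4.] [161. 152.] 85 mean [614.  -6.  13.]
side peg_dish 0.87 3322 col [250 206 235] ztop 16 top [ 417. -484.] [158. 177.] 42 all [ 417. -484.] [158. 177.] 42 mean [ 410. -471.   14.]
side peg_dish 0.59 769 col [46 49 52] ztop 24 top [ 414. -313.] [41. 85.] 28 all [ 414. -313.] [42. 86.] 29 mean [ 414. -317.   21.]
side tin_tray 0.55 2022 col [201 143  97] ztop 17 top [ 583. -216.] [ 94. 168.] 83 all [ 583. -216.] [ 94. 167.] 83 mean [ 585. -221.   14.]
```

View pics/scene1.png

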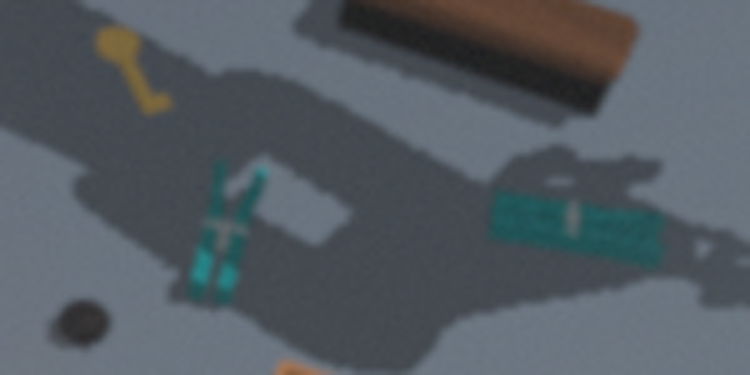

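View pics/side1.png

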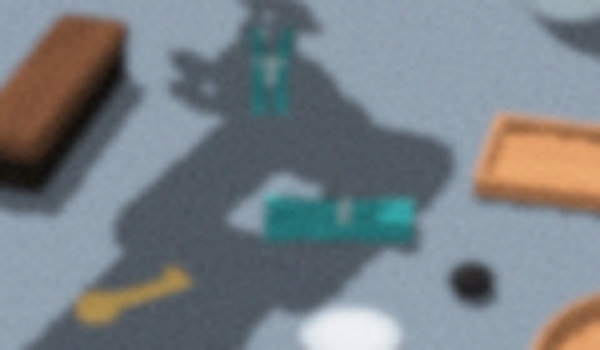

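```bash
cat > c.py <<'E'
from m import *
for c in("scene","side"):
    f=grab_frame(c);W=cloud(f)
    for name,x0,y0 in(("p1",434,150),("p2",389,325)):
        m=(abs(W[...,0]*1000-x0)<60)&(abs(W[...,1]*1000-y0)<60)&(W[...,2]>0.006)
        p=W[m]*1000
        ax=0 if name=="p1" else 1
        print(c,name,len(p))
        for a in range(-50,50,10):
            s=p[(p[:,ax]-(x0,y0)[ax]>=a)&(p[:,ax]-(x0,y0)[ax]<a+10)]
            if len(s):print(a,len(s),s[:,1-ax].min().round(),s[:,1-ax].max().round(),"z",np.percentile(s[:,2],[10,50,90]).round())
f=grab_frame("wrist");print(f["world_from_camera"].round(3).tolist(),f["intrinsics"][0,0])
E
python3 c.py
```

```text
scene p1 191
-50 8 139.0 165.0 z [14. 17. 19.]
-40 17 139.0 193.0 z [13. 17. 18.]
-30 15 140.0 162.0 z [15. 17. 19.]
-20 15 140.0 161.0 z [13. 16. 18.]
-10 18 141.0 159.0 z [15. 17. 19.]
0 28 139.0 161.0 z [13. 17. 20.]
10 23 138.0 160.0 z [14. 17. 19.]
20 20 138.0 160.0 z [14. 17. 19.]
30 28 127.0 159.0 z [11. 16. 19.]
40 19 137.0 159.0 z [ 7. 11. 17.]
scene p2 312
-50 9 382.0 400.0 z [10. 16. 17.]
-40 34 378.0 402.0 z [10. 15. 18.]
-30 36 377.0 428.0 z [10. 15. 19.]
-20 37 377.0 402.0 z [ 9. 15. 18.]
-10 38 374.0 401.0 z [10. 16. 18.]
0 36 377.0 402.0 z [ 9. 16. 18.]
10 36 341.0 401.0 z [ 9. 15. 18.]
20 38 376.0 422.0 z [ 8. 14. 18.]
30 34 373.0 443.0 z [10. 15. 19.]
40 14 378.0 401.0 z [ 9. 14. 18.]
side p1 196
-50 8 138.0 163.0 z [ 8. 12. 16.]
-40 25 138.0 166.0 z [ 9. 12. 16.]
-30 20 139.0 166.0 z [ 8. 13. 16.]
-20 25 139.0 161.0 z [ 7. 14. 16.]
-10 19 138.0 162.0 z [ 9. 15. 16.]
0 26 137.0 160.0 z [ 8. 15. 17.]
10 19 138.0 161.0 z [ 9. 13. 16.]
20 26 138.0 162.0 z [10. 14. 16.]
30 21 137.0 159.0 z [ 9. 14. 16.]
40 7 139.0 161.0 z [ 9. 14. 16.]
side p2 90
-50 11 381.0 400.0 z [ 6. 10. 16.]
-40 15 381.0 400.0 z [ 9. 14. 15.]
-30 10 381.0 399.0 z [13. 16. 17.]
-20 9 380.0 399.0 z [15. 15. 17.]
-10 14 380.0 399.0 z [14. 16. 17.]
0 8 380.0 399.0 z [14. 16. 17.]
10 7 379.0 399.0 z [15. 16. 17.]
20 5 382.0 401.0 z [ 9. 15. 16.]
30 9 378.0 401.0 z [ 9. 14. 16.]
40 2 378.0 398.0 z [13. 14. 15.]
[[0.438, -0.862, -0.254, 0.209], [0.899, 0.42, 0.124, 0.593], [-0.001, -0.283, 0.959, 0.373], [0.0, 0.0, 0.0, 1.0]] 365.4884447589129
```

The side crop shows peg 1's jaws pointing +x (right). Peg 2 has its jaws towards -y (bottom) and its legs spread at +y. Next come the tray angles and a move helper.

```bash
cat > go.py <<'E'
from plant import state
import numpy as np,sys
from scipy.spatial.transform import Rotation as R
# args: open,x,y,z(mm),yaw(deg of tool y)
def go(*wps):
    s=state();q=s["tool_rot"];p=s["tool_pos"];R0=R.from_quat(q,scalar_first=True)
    y=R0.apply([0,1,0]);print("at",(p*1000).round(1),"yaw",np.degrees(np.arctan2(y[1],y[0])).round(1),"w",round(s["gripper_width"],3),"t",s["time"].round(2))
    for o,X,Y,Z,a in wps:
        a=np.radians(a);yy=np.array([np.cos(a),np.sin(a),0]);zz=np.array([0,0,-1.])
        T=R.from_matrix(np.stack([np.cross(yy,zz),yy,zz],1))
        d=R0.inv().apply(np.array([X,Y,Z])/1000-p)/.5;r=(R0.inv()*T).as_rotvec()/1.5
        print(o,*d.round(3),*r.round(3),"  |%d mm %d deg"%(np.linalg.norm(d)*500,np.degrees(np.linalg.norm(r)*1.5)))
if __name__=="__main__": go(*[list(map(float,a.split(","))) for a in sys.argv[1:]])
E
cat > d.py <<'E'
from m import *
for c in("scene","side"):
    f=grab_frame(c);W=cloud(f)*1000
    hsv=cv2.cvtColor(f["color"],cv2.COLOR_RGB2HSV)
    for n,x0,y0,hx,hy in(("tt",580,-217,105,65),("rt",581,213,80,60)):
        m=(abs(W[...,0]-x0)<hx)&(abs(W[...,1]-y0)<hy)&(W[...,2]>3)&(W[...,2]<22)&(hsv[...,0]<20)&(hsv[...,1]>90)
        m=cv2.morphologyEx(m.astype(np.uint8),cv2.MORPH_OPEN,np.ones((3,3)))>0
        p=W[m];best=[]
        for a in np.arange(-25,25.1,.5):
            t=np.radians(a);u=p[:,0]*np.cos(t)+p[:,1]*np.sin(t);v=-p[:,0]*np.sin(t)+p[:,1]*np.cos(t)
            lo=np.percentile(u,1.),np.percentile(v,1.);hi=np.percentile(u,99.),np.percentile(v,99.)
            best.append(((hi[0]-lo[0])*(hi[1]-lo[1]),a,hi[0]-lo[0],hi[1]-lo[1],(hi[0]+lo[0])/2,(hi[1]+lo[1])/2))
        b=min(best);t=np.radians(b[1]);print(c,n,len(p),np.round(b[1:4],1),"ctr",np.round([b[4]*np.cos(t)-b[5]*np.sin(t),b[4]*np.sin(t)+b[5]*np.cos(t)],1))
E
python3 d.py; python3 go.py 100,389,316,110,0 100,389,316,6,0
```

```text
scene tt 1734 [ -6.  164.2  86.2] ctr [ 583.  -216.6]
scene rt 1344 [-14.  121.2  75.9] ctr [581.8 212.8]
side tt 2221 [ -6.5 162.3  87.5] ctr [ 582.7 -218. ]
side rt 419 [-14.5 118.9  78.6] ctr [581.4 210.6]Traceback (most recent call last):
  File "go.py", line 13, in <module>
    if __name__=="__main__": go(*[list(map(float,a.split(","))) for a in sys.argv[1:]])
                             ~~^^^^^^^^^^^^^^^^^^^^^^^^^^^^^^^^^^^^^^^^^^^^^^^^^^^^^^^^
  File "go.py", line 7, in go
    y=R0.apply([0,1,0]);print("at",(p*1000).round(1),"yaw",np.degrees(np.arctan2(y[1],y[0])).round(1),"w",round(s["gripper_width"],3),"t",s["time"].round(2))
                                                                                                                                          ^^^^^^^^^^^^^^^
AttributeError: 'float' object has no attribute 'round'
```

```bash
sed -i 's/s\["time"\].round(2)/round(s["time"],2)/' go.py; python3 go.py 100,389,316,110,0 100,389,316,6,0
```

```text
at [274.  561.7 231.3] yaw 64.0 w 0.999 t 1.85
100.0 -0.422 -0.341 0.243 0.0 0.0 0.745   |297 mm 64 deg
100.0 -0.422 -0.341 0.451 0.0 0.0 0.745   |352 mm 64 deg
```

>>> {"method": "jog_arm", "body": {
  "motion": "70 -0.422 -0.341 0.243 0 0 0.745; 70 -0.422 -0.341 0.243 0 0 0.745; 70 -0.422 -0.341 0.243 0 0 0.745; 70 -0.422 -0.341 0.243 0 0 0.745; 70 -0.422 -0.341 0.243 0 0 0.745"
}}

```text
time: 2.48
tool_pos: [0.3892, 0.3139, 0.1088]
tool_rot: [0.0, 0.644, 0.765, -0.0]
contact_force: [0.9, 0.1, 0.1]
gripper_width: 0.699
grasp_force: 0.0
```

```bash
python3 go.py 60,389,316,90,0 60,389,316,5,0; python3 -c "
from plant import *
import cv2
cv2.imwrite('pics/w1.png',grab_frame('wrist')['color'][:,:,::-1])"
```

```text
at [389.2 313.9 108.8] yaw 9.9 w 0.699 t 2.48
60.0 0.004 0.0 0.038 -0.0 0.0 0.115   |18 mm 9 deg
60.0 0.004 0.0 0.208 -0.0 0.0 0.115   |103 mm 9 deg
```

View pics/w1.png

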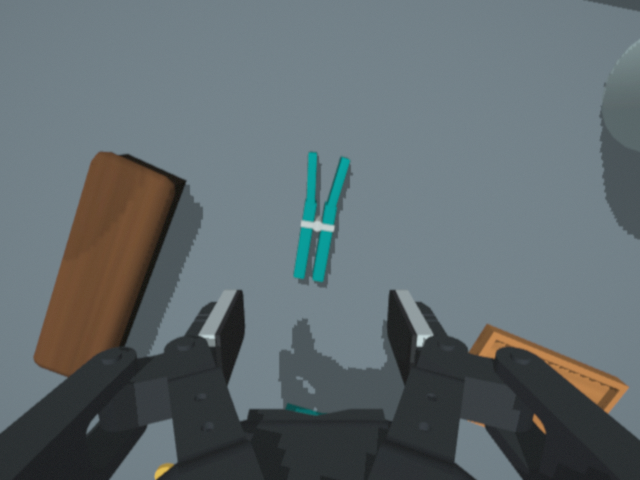

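The wrist view shows peg 2 at (318,220) with its legs at the top. That fits a yaw of about 90° given the tool's remaining 10° turn. Descending and closing.

>>> {"method": "jog_arm", "body": {
  "motion": "60 0.004 0 0.03 0 0 0.115; 60 0.004 0 0.13 0 0 0.115; 60 0.004 0 0.208 0 0 0.115; 60 0.004 0 0.208 0 0 0.115; 10 0.004 0 0.208 0 0 0.115"
}}

```text
time: 3.15
tool_pos: [0.3895, 0.3187, 0.0074]
tool_rot: [0.0, 0.704, 0.71, 0.001]
contact_force: [-0.4, -0.1, 0.2]
gripper_width: 0.399
grasp_force: 0.0
```

>>> {"method": "jog_arm", "body": {
  "motion": "10 0 0 0 0 0 0; 10 0 0 0 0 0 0; 10 0 0 0 0 0 0; 10 0 0 -0.1 0 0 0; 10 0 0 -0.2 0 0 0"
}}

```text
time: 3.78
tool_pos: [0.3882, 0.3177, 0.1071]
tool_rot: [-0.0, 0.705, 0.71, -0.0]
contact_force: [1.2, 0.7, -0.4]
gripper_width: 0.237
grasp_force: 59.2
```

```bash
python3 go.py 10,613,26,110,90 10,613,-34,110,90; python3 c.py | grep -A3 p2
```

```text
at [388.2 317.7 107.1] yaw 0.4 w 0.237 t 3.77
10.0 -0.587 0.446 -0.006 -0.0 -0.0 -1.042   |368 mm 89 deg
10.0 -0.707 0.445 -0.006 -0.0 -0.0 -1.042   |417 mm 89 deg
scene p2 5250
-50 422 375.0 449.0 z [250. 373. 427.]
-40 449 379.0 449.0 z [240. 318. 425.]
-30 618 366.0 449.0 z [164. 305. 423.]
--
side p2 2345
-50 423 369.0 447.0 z [253. 316. 414.]
-40 488 361.0 447.0 z [251. 296. 344.]
-30 328 331.0 447.0 z [184. 253. 329.]
```

>>> {"method": "jog_arm", "body": {
  "motion": "10 -0.587 0.458 0 0 0 -1; 10 -0.587 0.458 0 0 0 -1; 10 -0.587 0.458 0 0 0 -1; 10 -0.587 0.458 0 0 0 -1; 10 -0.587 0.458 0 0 0 -1"
}}

```text
time: 4.55
tool_pos: [0.5684, 0.0901, 0.1047]
tool_rot: [-0.001, 0.338, 0.941, -0.0]
contact_force: [1.0, 1.3, -0.1]
gripper_width: 0.233
grasp_force: 59.2
```

```bash
python3 go.py 10,619,26,60,90 10,619,26,14,90;
```

```text
at [568.4  90.1 104.7] yaw 50.5 w 0.233 t 4.55
10.0 -0.16 -0.034 0.089 -0.0 -0.001 -0.46   |93 mm 39 deg
10.0 -0.16 -0.034 0.181 -0.0 -0.001 -0.46   |121 mm 39 deg
```

>>> {"method": "jog_arm", "body": {
  "motion": "10 -0.16 -0.034 0 0 0 -0.46; 10 -0.16 -0.034 0.06 0 0 -0.46; 10 -0.16 -0.034 0.11 0 0 -0.46; 10 -0.16 -0.034 0.11 0 0 -0.46; 10 -0.16 -0.034 0.11 0 0 -0.46"
}}

```text
time: 5.18
tool_pos: [0.6177, 0.0273, 0.0492]
tool_rot: [-0.001, 0.004, 1.0, 0.0]
contact_force: [-0.2, -0.5, -0.9]
gripper_width: 0.233
grasp_force: 59.2
```

```bash
python3 -c "
from plant import *
grab_frame('side')"; python3 go.py 10,619,26,13,90 10,619,26,11,90; 
```

```text
at [618.2  27.4  49.9] yaw 89.5 w 0.232 t 5.22
10.0 -0.002 -0.003 0.074 0.0 -0.001 -0.006   |36 mm 0 deg
10.0 -0.002 -0.003 0.078 0.0 -0.001 -0.006   |38 mm 0 deg
```

>>> {"method": "jog_arm", "body": {
  "motion": "10 -0.002 -0.003 0.05 0 0 0; 10 -0.002 -0.003 0.076 0 0 0; 10 -0.002 -0.003 0.076 0 0 0; 10 -0.002 -0.003 0.076 0 0 0; 42 -0.002 -0.003 0.076 0 0 0"
}}

```text
time: 5.85
tool_pos: [0.6201, 0.0259, 0.0134]
tool_rot: [0.0, 0.003, 1.0, -0.0]
contact_force: [0.9, -0.3, -0.0]
gripper_width: 0.414
grasp_force: 0.0
```

>>> {"method": "jog_arm", "body": {
  "motion": "42 0 0 0 0 0 0; 42 0 0 -0.05 0 0 0; 42 0 0 -0.15 0 0 0; 60 0 0.1 -0.2 0 0 0; 60 0 0.2 -0.2 0 0 0"
}}

```text
time: 6.48
tool_pos: [0.6228, 0.1266, 0.1172]
tool_rot: [0.004, 0.004, 1.0, 0.0]
contact_force: [0.1, 0.6, -0.7]
gripper_width: 0.6
grasp_force: 0.0
```

```bash
python3 go.py 60,440,150,60,87 60,440,150,5,87; 
```

```text
at [622.8 126.6 117.2] yaw 89.5 w 0.6 t 6.47
60.0 0.367 0.044 0.112 0.001 0.005 0.03   |193 mm 2 deg
60.0 0.368 0.044 0.222 0.001 0.005 0.03   |215 mm 2 deg
```

>>> {"method": "jog_arm", "body": {
  "motion": "60 0.367 0.044 0.05 0 0.005 0.03; 60 0.367 0.044 0.06 0 0.005 0.03; 60 0.367 0.044 0.09 0 0.005 0.03; 60 0.367 0.044 0.11 0 0.005 0.03; 60 0.367 0.044 0.112 0 0.005 0.03"
}}

```text
time: 7.1
tool_pos: [0.4368, 0.1489, 0.0565]
tool_rot: [-0.004, 0.025, 1.0, -0.0]
contact_force: [0.7, -1.0, -0.7]
gripper_width: 0.6
grasp_force: 0.0
```

```bash
python3 go.py 60,440,150,5,87; python3 -c "
from m import *
measure(('peg_a',))
cv2.imwrite('pics/w2.png',grab_frame('wrist')['color'][:,:,::-1])"; python3 go.py 60,440,150,5,87; 
```

```text
at [436.8 148.9  56.5] yaw 87.1 w 0.6 t 7.1
60.0 -0.007 0.002 0.103 -0.0 -0.005 0.001   |51 mm 0 deg
scene peg_a 0.54 284 col [ 71 119 119] ztop 23 top [612.  24.] [25. 88.] 88 all [606.  24.] [ 26. 101.] 87 mean [617.  25.  20.]
scene peg_a 0.51 169 col [ 59 112 116] ztop 20 top [435. 151.] [24. 85.] 89 all [435. 151.] [24. 85.] 89 mean [441. 150.  17.]
side peg_a 0.69 223 col [ 63 137 143] ztop 17 top [433. 151.] [28. 84.] 88 all [433. 150.] [28. 84.] 88 mean [433. 149.  14.]
side peg_a 0.67 304 col [ 75 143 142] ztop 21 top [612.  24.] [28. 86.] 89 all [612.  35.] [87. 48.] 1 mean [613.  23.  18.]
at [439.3 149.   58.4] yaw 87.0 w 0.596 t 7.35
60.0 -0.002 0.002 0.107 0.0 -0.003 0.0   |53 mm 0 deg
```

View pics/w2.png

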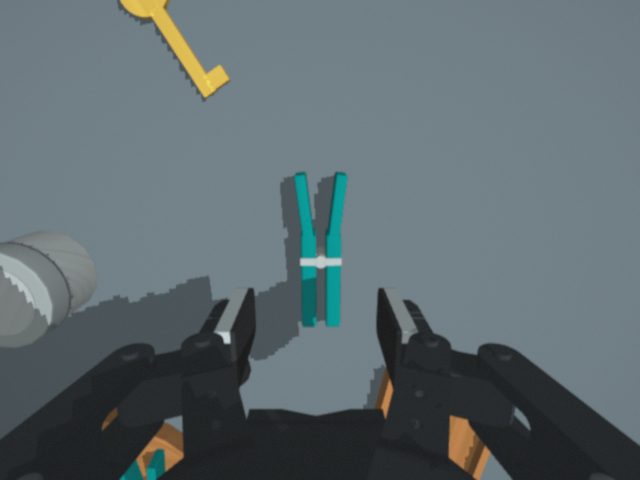

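Peg 1 is lined up and centred between the pads at (320,255). Peg 2 lies in the dish at (612,24) mm.

>>> {"method": "jog_arm", "body": {
  "motion": "60 -0.002 0.002 0.06 0 0 0; 60 -0.002 0.002 0.107 0 0 0; 60 -0.002 0.002 0.107 0 0 0; 10 -0.002 0.002 0.107 0 0 0; 10 -0.002 0.002 0.107 0 0 0"
}}

```text
time: 7.98
tool_pos: [0.4395, 0.1502, 0.0053]
tool_rot: [-0.002, 0.026, 1.0, 0.0]
contact_force: [-1.3, -0.4, 0.7]
gripper_width: 0.238
grasp_force: 60.2
```

>>> {"method": "jog_arm", "body": {
  "motion": "10 0 0 0 0 0 0; 10 0 0 0 0 0 0; 10 0 0 -0.06 0 0 0; 10 0 0 -0.16 0 0 0; 10 0 0 -0.2 0 0 0"
}}

```text
time: 8.6
tool_pos: [0.4401, 0.1502, 0.1069]
tool_rot: [-0.001, 0.026, 1.0, 0.001]
contact_force: [-0.0, 0.1, -0.3]
gripper_width: 0.234
grasp_force: 60.3
```

```bash
python3 go.py 10,619,-34,100,90 10,619,-34,60,90
```

```text
at [440.1 150.2 106.9] yaw 87.1 w 0.234 t 8.6
10.0 -0.376 -0.35 0.013 0.001 -0.001 -0.034   |256 mm 2 deg
10.0 -0.376 -0.35 0.093 0.001 -0.001 -0.034   |260 mm 2 deg
```

>>> {"method": "jog_arm", "body": {
  "motion": "10 -0.376 -0.35 0 0 0 -0.034; 10 -0.376 -0.35 0 0 0 -0.034; 10 -0.376 -0.35 0 0 0 -0.034; 10 -0.376 -0.35 0.01 0 0 -0.034; 10 -0.376 -0.35 0.02 0 0 -0.034"
}}

```text
time: 9.22
tool_pos: [0.6193, -0.0376, 0.092]
tool_rot: [-0.003, 0.002, 1.0, -0.0]
contact_force: [-0.5, 0.2, -1.1]
gripper_width: 0.237
grasp_force: 60.3
```

```bash
python3 -c "
from plant import *
[grab_frame('side') for i in range(3)]"; python3 go.py 10,619,-34,40,90 10,619,-34,11,90; 
```

```text
at [616.1 -34.1  91.1] yaw 90.0 w 0.234 t 9.38
10.0 -0.007 0.0 0.102 0.001 -0.006 -0.0   |51 mm 0 deg
10.0 -0.007 -0.0 0.16 0.001 -0.006 -0.0   |80 mm 0 deg
```

>>> {"method": "jog_arm", "body": {
  "motion": "10 -0.005 0 0.1 0 -0.004 0; 10 -0.005 0 0.16 0 -0.004 0; 10 -0.005 0 0.16 0 -0.004 0; 10 -0.005 0 0.16 0 -0.004 0; 42 -0.005 0 0.16 0 -0.004 0"
}}

```text
time: 10.0
tool_pos: [0.6195, -0.0341, 0.0133]
tool_rot: [0.0, -0.0, 1.0, -0.0]
contact_force: [0.2, -0.1, 0.4]
gripper_width: 0.416
grasp_force: 0.0
```

>>> {"method": "jog_arm", "body": {
  "motion": "42 0 0 0 0 0 0; 42 0 0 -0.05 0 0 0; 42 0 0 -0.15 0 0 0; 90 0.1 0 -0.2 0 0 0; 90 0.2 0 -0.2 0 0 0"
}}

```text
time: 10.62
tool_pos: [0.5206, -0.035, 0.116]
tool_rot: [0.003, 0.0, 1.0, -0.001]
contact_force: [-0.6, -0.2, 0.3]
gripper_width: 0.835
grasp_force: 0.0
```

```bash
python3 -c "
from m import *
measure(('peg_a','tin_a'))"; python3 go.py 90,442,-8,110,83.5 90,442,-8,14,83.5
```

```text
scene peg_a 0.84 235 col [ 64 122 123] ztop 23 top [616. -35.] [22. 84.] 90 all [616. -35.] [22. 84.] 90 mean [623. -34.  20.]
scene peg_a 0.79 273 col [ 70 121 121] ztop 23 top [612.  26.] [87. 27.] 1 all [612.  23.] [27. 88.] 88 mean [617.  25.  20.]
scene tin_a 0.91 356 col [122 127 133] ztop 43 top [474.   1.] [112.  49.] 14 all [473.   4.] [111.  50.] 20 mean [449.  -4.  44.]
scene tin_a 0.6 377 col [128 133 139] ztop 43 top [ 435. -155.] [50. 49.] 54 all [ 436. -153.] [48. 52.] 86 mean [ 437. -154.   40.]
scene tin_a 0.5 53 col [ 75  49 102] ztop 26 top [369. -68.] [24.  6.] 77 all [369. -65.] [32. 10.] 83 mean [370. -67.  23.]
side peg_a 0.83 269 col [ 63 143 144] ztop 21 top [613. -36.] [86. 26.] 2 all [613. -35.] [86. 27.] 2 mean [616. -38.  18.]
side peg_a 0.72 312 col [ 79 143 141] ztop 21 top [612.  25.] [28. 86.] 90 all [615.  36.] [51. 92.] 90 mean [612.  23.  18.]
side tin_a 0.91 432 col [130  73 181] ztop 41 top [349. -61.] [52. 49.] 63 all [348. -62.] [53. 49.] 71 mean [348. -64.  39.]
side tin_a 0.77 476 col [180 185 191] ztop 41 top [ 434. -157.] [48. 49.] 55 all [ 434. -157.] [48. 49.] 55 mean [ 433. -159.   39.]
side tin_a 0.75 379 col [174 179 185] ztop 41 top [441.  -9.] [49. 49.] 62 all [441.  -9.] [49. 50.] 60 mean [440. -11.  39.]
side tin_a 0.31 260 col [ 65 141 142] ztop 20 top [612.  24.] [26. 86.] 90 all [612.  24.] [26. 86.] 90 mean [613.  21.  17.]
at [520.4 -34.7 112.9] yaw 90.0 w 0.9 t 10.93
90.0 0.157 0.053 0.006 -0.0 0.0 0.075   |82 mm 6 deg
90.0 0.157 0.053 0.198 -0.0 0.0 0.075   |129 mm 6 deg
```

>>> {"method": "jog_arm", "body": {
  "motion": "90 0.157 0.053 0 0 0 0.075; 90 0.157 0.053 0.03 0 0 0.075; 90 0.157 0.053 0.1 0 0 0.075; 90 0.157 0.053 0.1 0 0 0.075; 90 0.157 0.053 0.1 0 0 0.075"
}}

```text
time: 11.55
tool_pos: [0.4421, -0.0082, 0.0635]
tool_rot: [-0.0, 0.056, 0.998, -0.0]
contact_force: [-0.3, 0.5, 0.7]
gripper_width: 0.902
grasp_force: 0.0
```

```bash
python3 -c "
from plant import *
import cv2
[cv2.imwrite('pics/w3.png',grab_frame('wrist')['color'][:,:,::-1]) for i in range(2)]"; python3 go.py 90,442,-8,14,83.5; 
```

```text
at [442.4  -8.3  64. ] yaw 83.5 w 0.902 t 11.65
90.0 0.001 0.001 0.1 -0.0 0.001 0.0   |50 mm 0 deg
```

View pics/w3.png

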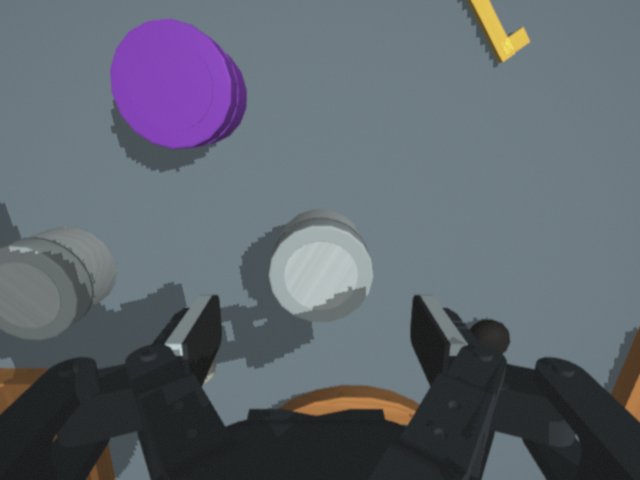

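The tin is centred at (320,265). The black ball at (490,335) shows close to the right finger, so I'll locate it first.

```bash
python3 -c "
from m import *
f=grab_frame('scene');W=cloud(f)*1000
for u,v in((341,259),(341,257),(270,246),(270,244)): print(W[v,u].round())
f=grab_frame('wrist');W=cloud(f)*1000
for u,v in((490,335),(495,330),(320,270)): print(W[v,u].round())
"
```

```text
[510.  91.  12.]
[507.  90.  16.]
[510. -91.  14.]
[504. -93.  14.]
[499.  90.  13.]
[496.  93.  12.]
[435.  -5.  40.]
```

>>> {"method": "jog_arm", "body": {
  "motion": "90 0 0.001 0.06 0 0 0; 90 0 0.001 0.1 0 0 0; 90 0 0.001 0.1 0 0 0; 30 0 0.001 0.1 0 0 0; 30 0 0.001 0.1 0 0 0"
}}

```text
time: 12.38
tool_pos: [0.4424, -0.0078, 0.0142]
tool_rot: [0.001, 0.056, 0.998, -0.0]
contact_force: [0.3, -0.2, -0.4]
gripper_width: 0.59
grasp_force: 62.1
```

>>> {"method": "jog_arm", "body": {
  "motion": "30 0 0 0 0 0 0; 30 0 0 0 0 0 0; 30 0 0 -0.06 0 0 0; 30 0 0 -0.14 0 0 0; 30 0 0 -0.18 0 0 0"
}}

```text
time: 13.0
tool_pos: [0.4417, -0.0077, 0.1047]
tool_rot: [0.001, 0.056, 0.998, -0.0]
contact_force: [-0.5, 0.6, -0.6]
gripper_width: 0.585
grasp_force: 62.5
```

```bash
python3 go.py 30,623.2,-221.6,110,83.5 30,542.8,-212.4,110,83.5
```

```text
at [441.7  -7.7 104.7] yaw 83.5 w 0.585 t 13.0
30.0 -0.409 -0.384 -0.01 -0.0 0.001 0.0   |280 mm 0 deg
30.0 -0.247 -0.384 -0.01 -0.0 0.001 0.0   |228 mm 0 deg
```

>>> {"method": "jog_arm", "body": {
  "motion": "30 -0.409 -0.384 -0.01 0 0 0; 30 -0.409 -0.384 -0.01 0 0 0; 30 -0.409 -0.384 -0.01 0 0 0; 30 -0.409 -0.384 -0.01 0 0 0; 30 -0.409 -0.384 -0.01 0 0 0"
}}

```text
time: 13.62
tool_pos: [0.6237, -0.2239, 0.1068]
tool_rot: [-0.001, 0.057, 0.998, -0.0]
contact_force: [-0.5, -0.1, -1.4]
gripper_width: 0.591
grasp_force: 62.5
```

```bash
python3 -c "
from m import *
grab_frame('scene');
f=grab_frame('side');W=cloud(f)*1000
m=(W[...,0]>650)&(W[...,0]<800)&(W[...,1]<-100)&(W[...,1]>-350)&(W[...,2]>20)
print(W[m][:,0].min() if m.any() else None)
grab_frame('side')"; python3 go.py 30,623.2,-221.6,50,83.5 30,623.2,-221.6,20,83.5
```

```text
650.0018234150787
at [ 622.6 -222.2  106.5] yaw 83.5 w 0.587 t 13.78
30.0 -0.001 0.001 0.113 0.0 -0.001 -0.0   |56 mm 0 deg
30.0 -0.001 0.001 0.173 0.0 -0.001 -0.0   |86 mm 0 deg
```

>>> {"method": "jog_arm", "body": {
  "motion": "30 0 0.001 0.1 0 0 0; 30 0 0.001 0.15 0 0 0; 30 0 0.001 0.172 0 0 0; 30 0 0.001 0.172 0 0 0; 80 0 0.001 0.172 0 0 0"
}}

```text
time: 14.4
tool_pos: [0.623, -0.2207, 0.0223]
tool_rot: [0.0, 0.056, 0.998, -0.0]
contact_force: [0.7, -0.5, 1.2]
gripper_width: 0.783
grasp_force: 0.0
```

>>> {"method": "jog_arm", "body": {
  "motion": "80 0 0 0 0 0 0; 80 0 0 -0.05 0 0 0; 80 0 0 -0.16 0 0 0; 90 0.1 0 -0.18 0 0 0; 90 0.2 0 -0.18 0 0 0"
}}

```text
time: 15.02
tool_pos: [0.5236, -0.2102, 0.114]
tool_rot: [0.002, 0.056, 0.998, -0.001]
contact_force: [-0.7, 0.1, 0.8]
gripper_width: 0.899
grasp_force: 0.0
```

```bash
python3 go.py 90,434.5,-156,90,83.5 90,434.5,-156,50,83.5
```

```text
at [ 523.6 -210.2  114. ] yaw 83.6 w 0.899 t 15.03
90.0 0.189 0.088 0.047 -0.001 0.002 0.001   |107 mm 0 deg
90.0 0.19 0.088 0.127 -0.001 0.002 0.001   |122 mm 0 deg
```

>>> {"method": "jog_arm", "body": {
  "motion": "90 0.189 0.088 0.03 0 0 0; 90 0.189 0.088 0.05 0 0 0; 90 0.189 0.088 0.12 0 0 0; 90 0.189 0.088 0.12 0 0 0; 90 0.189 0.088 0.12 0 0 0"
}}

```text
time: 15.65
tool_pos: [0.4351, -0.1558, 0.0526]
tool_rot: [0.0, 0.056, 0.998, -0.0]
contact_force: [1.3, 0.3, -0.4]
gripper_width: 0.897
grasp_force: 0.0
```

```bash
python3 -c "
from m import *
measure(('tin_a',))
cv2.imwrite('pics/w4.png',grab_frame('wrist')['color'][:,:,::-1])"; python3 go.py 90,434.5,-156,14,83.5
```

```text
scene tin_a 0.94 360 col [100  62 138] ztop 44 top [347. -61.] [55. 49.] 13 all [335. -65.] [83. 50.] 19 mean [350. -61.  41.]
scene tin_a 0.7 392 col [119 124 129] ztop 43 top [ 434. -154.] [51. 50.] 83 all [ 435. -163.] [68. 52.] 86 mean [ 436. -155.   41.]
scene tin_a 0.61 510 col [135 137 141] ztop 48 top [ 620. -221.] [51. 50.] 8 all [ 620. -224.] [57. 58.] 22 mean [ 622. -220.   45.]
scene tin_a 0.51 1751 col [149 109  78] ztop 17 top [613.  -4.] [158. 157.] 66 all [613.  -4.] [158. 157.] 35 mean [607.  -6.  15.]
side tin_a 0.7 369 col [148 154 160] ztop 41 top [ 435. -158.] [51. 46.] 17 all [ 435. -158.] [51. 46.] 17 mean [ 437. -162.   39.]
side tin_a 0.57 428 col [129  72 180] ztop 41 top [349. -62.] [53. 48.] 79 all [348. -62.] [51. 50.] 39 mean [349. -65.  39.]
side tin_a 0.55 550 col [182 186 190] ztop 47 top [ 620. -221.] [52. 47.] 80 all [ 620. -222.] [49. 51.] 3 mean [ 619. -224.   45.]
at [ 435.  -155.7   52.3] yaw 83.5 w 0.904 t 15.9
90.0 0.001 -0.001 0.077 -0.0 0.0 0.0   |38 mm 0 deg
```

View pics/w4.png

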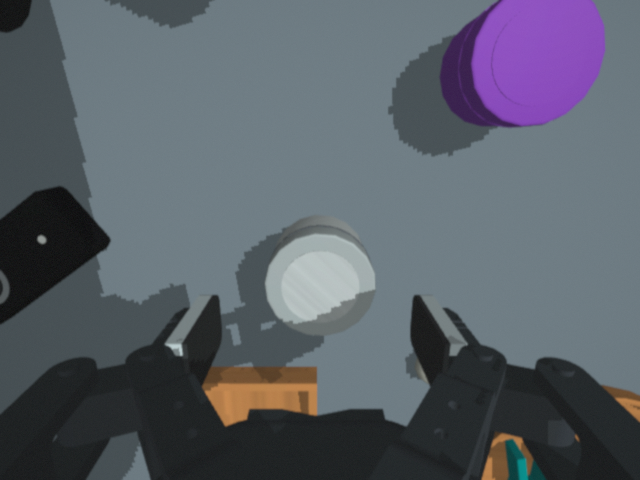

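The first tin is upright in its bay, with its top at 47 mm. The second is centred at (320,280) between the pads. Gripping it.

>>> {"method": "jog_arm", "body": {
  "motion": "90 0 -0.001 0.05 0 0 0; 90 0 -0.001 0.077 0 0 0; 90 0 -0.001 0.077 0 0 0; 30 0 -0.001 0.077 0 0 0; 30 0 -0.001 0.077 0 0 0"
}}

```text
time: 16.52
tool_pos: [0.4351, -0.1563, 0.0141]
tool_rot: [0.0, 0.056, 0.998, -0.0]
contact_force: [-0.1, -0.8, -1.2]
gripper_width: 0.591
grasp_force: 62.2
```

>>> {"method": "jog_arm", "body": {
  "motion": "30 0 0 0 0 0 0; 30 0 0 0 0 0 0; 30 0 0 -0.06 0 0 0; 30 0 0 -0.12 0 0 0; 30 0 0 -0.14 0 0 0"
}}

```text
time: 17.15
tool_pos: [0.4347, -0.1561, 0.0842]
tool_rot: [0.0, 0.056, 0.998, -0.001]
contact_force: [-0.2, 0.3, -0.5]
gripper_width: 0.583
grasp_force: 62.6
```

```bash
python3 go.py 30,542,-212.4,90,83.5 30,542,-212.4,40,83.5
```

```text
at [ 434.7 -156.1   84.2] yaw 83.5 w 0.583 t 17.15
30.0 -0.226 -0.088 -0.011 -0.001 0.001 0.001   |121 mm 0 deg
30.0 -0.226 -0.088 0.089 -0.001 0.001 0.001   |128 mm 0 deg
```

>>> {"method": "jog_arm", "body": {
  "motion": "30 -0.226 -0.088 -0.01 0 0 0; 30 -0.226 -0.088 0 0 0 0; 30 -0.226 -0.088 0.07 0 0 0; 30 -0.226 -0.088 0.07 0 0 0; 30 -0.226 -0.088 0.07 0 0 0"
}}

```text
time: 17.77
tool_pos: [0.5405, -0.2116, 0.047]
tool_rot: [-0.001, 0.056, 0.998, 0.0]
contact_force: [-0.5, -0.5, -1.2]
gripper_width: 0.591
grasp_force: 62.6
```

```bash
python3 -c "
from m import *
grab_frame('side');grab_frame('side')"; python3 go.py 30,542,-212.4,19.5,83.5
```

```text
at [ 541.5 -212.1   48.7] yaw 83.5 w 0.591 t 17.88
30.0 -0.001 -0.0 0.058 -0.0 0.0 0.001   |29 mm 0 deg
```

>>> {"method": "jog_arm", "body": {
  "motion": "30 -0.001 0 0.04 0 0 0; 30 -0.001 0 0.058 0 0 0; 30 -0.001 0 0.058 0 0 0; 30 -0.001 0 0.058 0 0 0; 80 -0.001 0 0.058 0 0 0"
}}

```text
time: 18.5
tool_pos: [0.5417, -0.2121, 0.0183]
tool_rot: [-0.001, 0.056, 0.998, 0.0]
contact_force: [-0.1, 0.1, 0.0]
gripper_width: 0.779
grasp_force: 0.0
```

>>> {"method": "jog_arm", "body": {
  "motion": "80 0 0 0 0 0 0; 80 0 0 -0.05 0 0 0; 80 0 0 -0.16 0 0 0; 80 0.1 0 -0.18 0 0 0; 80 0.2 0 -0.18 0 0 0"
}}

```text
time: 19.12
tool_pos: [0.4426, -0.2014, 0.1105]
tool_rot: [0.001, 0.056, 0.998, -0.001]
contact_force: [-0.4, -0.8, -0.0]
gripper_width: 0.797
grasp_force: 0.0
```

```bash
python3 -c "
from m import *
measure(('tin_a','remote'))";python3 go.py 80,414,-313,90,30 80,414,-313,7,30
```

```text
scene tin_a 0.9 505 col [134 137 140] ztop 48 top [ 621. -221.] [52. 50.] 27 all [ 611. -229.] [79. 51.] 38 mean [ 622. -220.   45.]
scene tin_a 0.7 428 col [132 136 141] ztop 48 top [ 542. -215.] [55. 48.] 49 all [ 542. -215.] [55. 48.] 49 mean [ 543. -213.   45.]
scene tin_a 0.69 367 col [100  63 137] ztop 43 top [347. -63.] [54. 50.] 51 all [348. -63.] [54. 50.] 53 mean [349. -61.  41.]
scene remote 0.84 445 col [46 46 49] ztop 25 top [ 413. -313.] [46. 83.] 30 all [ 414. -314.] [46. 87.] 30 mean [ 416. -312.   22.]
side tin_a 0.95 432 col [131  74 182] ztop 41 top [347. -62.] [51. 51.] 72 all [349. -62.] [53. 50.] 83 mean [348. -64.  39.]
side tin_a 0.82 570 col [183 185 189] ztop 46 top [ 621. -223.] [49. 50.] 24 all [ 620. -223.] [50. 50.] 24 mean [ 620. -224.   44.]
side tin_a 0.64 582 col [184 186 189] ztop 46 top [ 542. -213.] [53. 50.] 67 all [ 544. -206.] [69. 56.] 84 mean [ 541. -216.   44.]
side remote 0.73 780 col [36 38 41] ztop 23 top [ 414. -313.] [41. 85.] 28 all [ 414. -313.] [41. 85.] 28 mean [ 414. -316.   21.]
at [ 443.3 -201.3  109.1] yaw 83.5 w 0.796 t 19.43
80.0 0.033 -0.229 0.038 -0.0 -0.0 0.623   |117 mm 53 deg
80.0 0.033 -0.229 0.204 -0.0 -0.0 0.623   |154 mm 53 deg
```

>>> {"method": "jog_arm", "body": {
  "motion": "80 0.033 -0.229 0.038 0 0 0.623; 80 0.033 -0.229 0.038 0 0 0.623; 80 0.033 -0.229 0.038 0 0 0.623; 80 0.033 -0.229 0.038 0 0 0.623; 80 0.033 -0.229 0.038 0 0 0.623"
}}

```text
time: 20.05
tool_pos: [0.4143, -0.3138, 0.0898]
tool_rot: [-0.001, 0.503, 0.865, -0.0]
contact_force: [0.0, -0.5, -0.2]
gripper_width: 0.796
grasp_force: 0.0
```

```bash
python3 -c "
from m import *
grab_frame('side')
cv2.imwrite('pics/w5.png',grab_frame('wrist')['color'][:,:,::-1])";python3 go.py 80,414,-313,50,29.5 80,414,-313,7,29.5
```

```text
at [ 414.2 -313.5   89.8] yaw 30.0 w 0.798 t 20.15
80.0 0.001 0.0 0.08 -0.001 -0.0 0.006   |39 mm 0 deg
80.0 0.001 0.0 0.166 -0.001 -0.0 0.006   |82 mm 0 deg
```

View pics/w5.png

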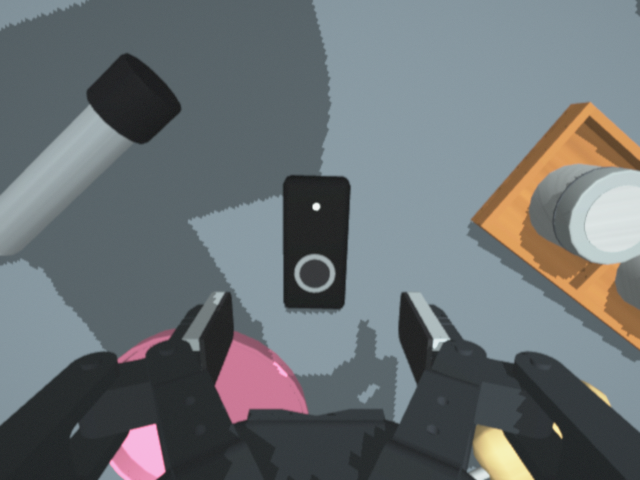

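The remote is straight and centred at (316,242) with its button at the bottom, and the torch and pink dish are clear of the fingers. Gripping it.

>>> {"method": "jog_arm", "body": {
  "motion": "80 0.001 0 0.1 0 0 0; 80 0.001 0 0.164 0 0 0; 80 0.001 0 0.164 0 0 0; 20 0.001 0 0.164 0 0 0; 20 0.001 0 0.164 0 0 0"
}}

```text
time: 20.78
tool_pos: [0.4147, -0.314, 0.0105]
tool_rot: [0.002, 0.5, 0.866, -0.001]
contact_force: [0.8, -0.0, 0.4]
gripper_width: 0.445
grasp_force: 60.1
```

>>> {"method": "jog_arm", "body": {
  "motion": "20 0 0 0 0 0 0; 20 0 0 0 0 0 0; 20 0 0 -0.06 0 0 0; 20 0 0 -0.16 0 0 0; 20 0 0 -0.22 0 0 0"
}}

```text
time: 21.4
tool_pos: [0.4138, -0.3131, 0.1208]
tool_rot: [0.001, 0.5, 0.866, -0.001]
contact_force: [0.1, -1.4, -1.2]
gripper_width: 0.448
grasp_force: 60.2
```

```bash
python3 go.py 20,500,-50,118,76 20,581.5,212,118,76
```

```text
at [ 413.8 -313.1  120.8] yaw 30.0 w 0.448 t 21.4
20.0 0.369 0.413 0.004 -0.001 0.002 -0.535   |276 mm 45 deg
20.0 0.742 0.816 0.003 -0.001 0.002 -0.535   |551 mm 45 deg
```

>>> {"method": "jog_arm", "body": {
  "motion": "20 0.369 0.413 0 0 0 -0.535; 20 0.369 0.413 0 0 0 -0.535; 20 0.369 0.413 0 0 0 -0.535; 20 0.369 0.413 0 0 0 -0.535; 20 0.369 0.413 0 0 0 -0.535"
}}

```text
time: 22.02
tool_pos: [0.5, -0.0465, 0.1181]
tool_rot: [-0.0, 0.119, 0.993, 0.0]
contact_force: [0.3, 0.5, -0.6]
gripper_width: 0.45
grasp_force: 60.3
```

```bash
python3 go.py 20,581.5,212,110,76
```

```text
at [500.  -46.5 118.1] yaw 76.3 w 0.45 t 22.02
20.0 -0.036 0.541 0.016 0.0 -0.001 0.004   |271 mm 0 deg
```

>>> {"method": "jog_arm", "body": {
  "motion": "20 -0.036 0.541 0.01 0 0 0.002; 20 -0.036 0.541 0.01 0 0 0.002; 20 -0.036 0.541 0.01 0 0 0.002; 20 -0.036 0.541 0.01 0 0 0.002; 20 -0.036 0.541 0.01 0 0 0.002"
}}

```text
time: 22.65
tool_pos: [0.5829, 0.2117, 0.1128]
tool_rot: [-0.001, 0.122, 0.993, 0.0]
contact_force: [0.2, 0.2, -0.6]
gripper_width: 0.449
grasp_force: 60.4
```

```bash
python3 -c "
from m import *
[grab_frame('side') for i in range(3)]
cv2.imwrite('pics/w6.png',grab_frame('wrist')['color'][:,:,::-1])";python3 go.py 20,581.5,212,60,76 20,581.5,212,15.5,76
```

```text
at [582.2 207.8 112.4] yaw 75.8 w 0.448 t 22.85
20.0 0.003 0.008 0.105 -0.001 -0.001 -0.002   |52 mm 0 deg
20.0 0.003 0.008 0.194 -0.001 -0.001 -0.002   |96 mm 0 deg
```

View pics/w6.png

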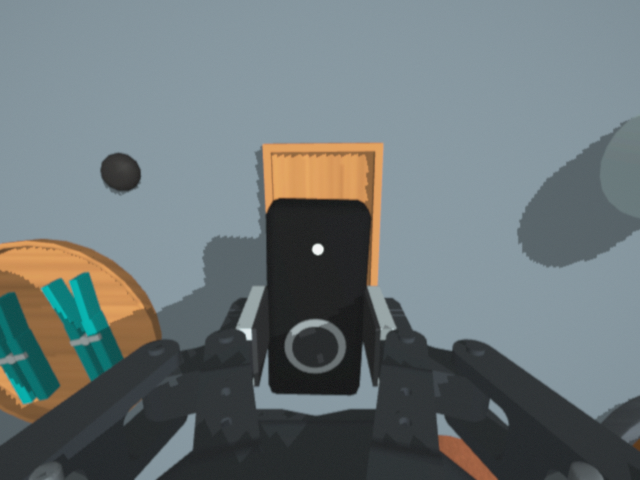

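The remote lines up with the tray, whose rim shows at x from 263 to 383. It needs about 4 mm more in y, then lowering.

>>> {"method": "jog_arm", "body": {
  "motion": "20 0.003 0.008 0.1 0 0 0; 20 0.003 0.008 0.17 0 0 0; 20 0.003 0.008 0.194 0 0 0; 20 0.003 0.008 0.194 0 0 0; 20 0.003 0.008 0.194 0 0 0"
}}

```text
time: 23.48
tool_pos: [0.5828, 0.2121, 0.0167]
tool_rot: [0.0, 0.124, 0.992, 0.0]
contact_force: [0.2, -0.5, -0.2]
gripper_width: 0.448
grasp_force: 60.8
```

```bash
python3 go.py 20,581.5,212,14.5,76
```

```text
at [582.8 212.1  16.7] yaw 75.7 w 0.448 t 23.48
20.0 0.002 -0.001 0.004 0.0 0.0 -0.003   |2 mm 0 deg
```

>>> {"method": "jog_arm", "body": {
  "motion": "20 0.002 0 0.003 0 0 0; 20 0.002 0 0.003 0 0 0; 65 0.002 0 0.003 0 0 0; 65 0.002 0 0.003 0 0 0; 65 0.002 0 -0.06 0 0 0"
}}

```text
time: 24.1
tool_pos: [0.578, 0.2127, 0.0422]
tool_rot: [-0.004, 0.123, 0.992, -0.001]
contact_force: [0.9, -0.4, 0.8]
gripper_width: 0.654
grasp_force: 0.0
```

>>> {"method": "jog_arm", "body": {
  "motion": "65 0 0 -0.1 0 0 0; 65 0 0 -0.2 0 0 0; 65 0.1 0 -0.25 0 0 0; 65 0.25 0 -0.3 0 0 0; 65 0.35 0 -0.3 0 0 0"
}}

```text
time: 24.72
tool_pos: [0.414, 0.256, 0.1972]
tool_rot: [0.0, 0.124, 0.992, 0.001]
contact_force: [0.0, 0.8, -0.1]
gripper_width: 0.646
grasp_force: 0.0
```

```bash
python3 -c "
from m import *
measure(('peg_a','tin_a','remote','jar'))
f=grab_frame('scene');cv2.imwrite('pics/end.png',cv2.resize(f['color'][150:350,150:550,::-1],None,fx=2,fy=2))";python3 go.py
```

```text
scene peg_a 0.55 247 col [ 62 115 116] ztop 23 top [616. -35.] [23. 82.] 89 all [614. -35.] [23. 86.] 89 mean [622. -34.  20.]
scene peg_a 0.52 256 col [ 66 120 121] ztop 23 top [611.  24.] [26. 90.] 88 all [611.  24.] [26. 90.] 87 mean [617.  25.  20.]
scene peg_a 0.43 464 col [135 139 144] ztop 48 top [ 621. -220.] [50. 50.] 62 all [ 621. -220.] [50. 51.] 58 mean [ 622. -220.   45.]
scene peg_a 0.38 920 col [136 101  75] ztop 19 top [ 614. -221.] [ 94. 234.] 85 all [ 613. -220.] [ 95. 233.] 84 mean [ 595. -209.   18.]
scene tin_a 0.68 458 col [133 135 139] ztop 48 top [ 541. -214.] [51. 49.] 62 all [ 531. -215.] [73. 54.] 9 mean [ 543. -212.   45.]
scene tin_a 0.68 467 col [135 138 143] ztop 48 top [ 622. -221.] [50. 49.] 45 all [ 622. -221.] [50. 49.] 45 mean [ 623. -221.   45.]
scene tin_a 0.68 366 col [ 92  60 126] ztop 44 top [349. -60.] [49. 50.] 7 all [349. -60.] [50. 50.] 4 mean [350. -60.  41.]
scene remote 0.75 588 col [52 50 51] ztop 30 top [579. 212.] [40. 88.] 75 all [573. 214.] [ 40. 100.] 75 mean [582. 212.  27.]
scene jar 0.96 1656 col [127 137 143] ztop 102 top [591
[... 556 characters left out ...]
.  22.  18.]
side tin_a 0.9 608 col [181 181 184] ztop 47 top [ 621. -222.] [51. 50.] 82 all [ 624. -214.] [67. 57.] 82 mean [ 620. -224.   45.]
side tin_a 0.76 411 col [116  64 164] ztop 41 top [347. -63.] [47. 49.] 28 all [348. -64.] [49. 49.] 53 mean [348. -65.  39.]
side tin_a 0.63 579 col [182 184 187] ztop 46 top [ 540. -214.] [49. 52.] 40 all [ 533. -209.] [51. 69.] 54 mean [ 540. -216.   44.]
side remote 0.64 339 col [46 41 40] ztop 28 top [580. 211.] [44. 83.] 75 all [579. 209.] [47. 83.] 75 mean [580. 208.  26.]
side jar 0.79 693 col [168 180 187] ztop 100 top [589. 443.] [61. 65.] 21 all [588. 438.] [70. 73.] 28 mean [589. 437.  99.]
at [415.6 255.  195.3] yaw 75.7 w 0.648 t 25.27
```

View pics/end.png

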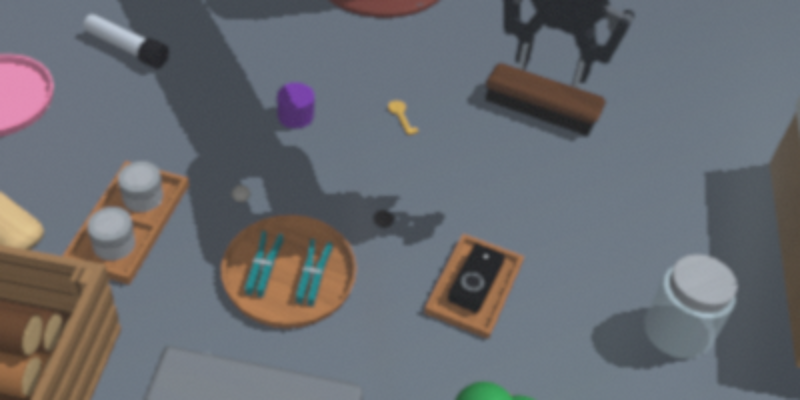

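The final view shows both pegs flat and apart in the dish at (263,265) and (313,272), and a tin in each bay at (140,185) and (110,232). The remote lies flat in its tray at (475,278), and the jar is undisturbed at (690,305).

```bash
python3 -c "
from plant import *
print(job_done())"
```

```text
the job is handed in; nothing more can be done
None
```

I handed the job in at about 25 s: both pegs are flat and apart in the round dish, one tin stands upright in each bay, the remote is button up in its tray, and the jar is untouched; the hand-in returned no verdict.

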